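# Pull the air filter of a sample chiller for inspection

### The job

The sample chiller's air filter is due for inspection. Take the orange screwdriver from its holder, use it to release the slotted quarter-turn screw on the grey filter cover (a quarter turn counter-clockwise, as far as it goes), and stand the screwdriver back in its holder; then lift the cover right up, to a little past upright (it has a blue pull), draw out the filter cassette hidden beneath (it has a green tab), and carry it over the steel tray. Finish while still holding the cassette upright and still above the tray, clear of it, with the cover left open and the sample tubes and everything else on the bench left alone.

Things in the scene. Friction and masses are not known exactly. Their poses are not given: they have to be found in the camera images.
- chiller: white bench-top chiller 220 mm deep (x; front with dark control panel at -x) by 280 wide (y) by 135 high, fixed; origin under its centre. Right half (y < -24 mm): aluminium block of six wells, capped tubes in it reach z = 185 mm at x = -64..64, y = -103..-55. Left half: grey filter cover on the deck over x = -80..52, y = -8..132 mm, top face at z = 139 mm.
- cover (a joint): hinge of the grey filter cover: 0 = shut, grows as the front (-x) edge lifts, 1.571 = upright, 2.1 = stop. It is locked shut until the screw is released. A stiff friction hinge: it stays wherever it is left; past upright it leaves room for a gripper above the slot; about 2.5 N upwards at the pull moves it.
- cover_pull (a point): top centre of the blue pull on the cover, an upright block 14 (x) by 24 (y) by 30 mm high; moves and tilts with the cover, axes x towards the hinge, z out of the cover's top face. Shut, it is at x = -66, y = 42, z = 169 mm in the chiller's frame: 121 mm in front of the hinge line, 30 mm above the cover's face. The plate ends 14 mm in front of the pull's centre.
- cover_hinge (a point): a point on the cover's hinge line at the level of the cover's top face (chiller frame x = 55, y = 62, z = 139 mm); the hinge line is this point's y axis.
- screw (a joint): captive quarter-turn screw at the front of the cover: 0 = locked (slot along the chiller's x axis), grows counter-clockwise seen from above to its stop at 1.571 = released (slot along y). A tongue under the deck holds the cover until about 1.25. Friction 0.05 N m. It starts locked within 0.12 rad.
- screw_slot (a point): centre of the top of the round steel screw head (22 mm across, standing 6.5 mm above the cover, in the chiller's frame at x = -66, y = 97, z = 145.5 mm); turns with the screw. The slot runs along this point's x axis right across the head: 4 mm wide, 5 mm deep, its lips sloping out to 8 mm wide at the top.
- driver: stubby screwdriver, 125 mm long, about 75 g, upright in its holder; origin at the middle of the blade's tip, z axis towards the handle's end. Blade 14 mm wide along x, 2.2 thick along y, 9 long; shank 9 mm thick, 16 mm collar at z = 43..55 mm; square orange handle 26 by 26 mm (faces along x and y) from z = 55 to 125 mm.
- holder: blue screwdriver holder, a block 75 by 75 by 62 mm high, fixed; origin under its centre. A 21 mm round hole, 58 mm deep with a 3 mm chamfer, in the middle of its top takes the shank and blade; the handle's lower end rests on the top, so the tip then stands 7 mm above the bench.
- filter: filter cassette, grey frame with cream pleats, 12 mm thick (x) by 92 wide (y) by 75 high, about 90 g, with a green pull tab 10 (x) by 30 (y) mm on the middle of its top edge from z = 75 to 103 mm; origin under its centre. It stands loose in the slot, so at the start only the tab rises above the recess floor (tab top at z = 127 mm in the chiller's frame), under the cover.
- filter_slot (a point): centre of the mouth of the filter slot (16 by 96 mm, 75 mm deep), on the floor of the open recess under the cover; axes as the chiller's. In the chiller's frame: x = -8, y = 62, z = 99 mm. The recess spans x = -50..50, y = 2..122 mm, from its floor at z = 99 up to the deck at z = 135 mm.
- tray: open steel tray 200 (x) by 140 (y) by 25 mm high, wall 3 mm, fixed; origin under its centre.
- tube_green: sample tube with green cap, 17 mm across the cap, 105 mm tall, standing in a chiller well; leave alone
- tube_red: sample tube with red cap, the same size, in a chiller well; leave alone
- tube_lilac: sample tube with lilac cap, the same size, in a chiller well; leave alone
- jar: clear specimen jar with yellow lid, 60 mm across, 75 mm tall, on the bench; leave alone
- ethanol: white bottle with blue cap, 68 mm across, 170 mm tall, on the bench; leave alone
- wipes: white and blue box of wipes 110 by 110 by 75 mm high, on the bench; leave alone
- tipbox: grey and light blue pipette-tip box 85 by 120 by 65 mm high, on the bench; leave alone
There are look-alikes about, which are no part of the job. There is more than one size of the tray; the job needs the larger.

How it is judged:
By the outcome, as a careful person would: the job done as asked, in the order asked, and still so for the second after the job is handed in, while the arm keeps its last pose, push and grip.
It also fails if it takes over 72 s, if anything falls off the work surface, if the arm or the gripper's body presses on something with over 40 N, if the wrist force passes 120 N, or if a joint passes its speed limit or range.

### The arm

A 7-joint arm with a two-finger parallel gripper is mounted at the origin on the work surface. World frame = base frame: x ahead of the robot, y to its left, z up, the work surface at z = 0. Lengths are in m, angles in rad, forces in N, time in s.
With the tool pointing down it reaches from about 0.425 to 0.95 m from the base axis. Payload 16.7 kg.
Tool frame: the origin (TCP) lies at the very end of the fingers, on their centre line; the grasp point (between the pads) lies 19 mm behind it (bot.grasp_offset is the distance from the TCP to the grasp point, in m); z points along the fingers, y is the line along which they close (so a half turn about z gives the same grasp; the last joint's range is limited). The gripper opens to 94 mm and grips with 3 to 60 N. Pads are 16 mm wide; open, the fingers measure 119 mm over their backs; the gripper's body (75 mm by 177 mm) begins 78 mm behind the grasp point.
Start: joints at [-1.454, 0.426, 0.074, 1.606, -0.034, 1.111, -0.067], TCP at [0.177, 0.651, 0.205] pointing down, gripper open.
Joint ranges: [-2.85, 2.85], [-0.5, 2.14], [-1.23, 1.37], [0.21, 2.46], [-1.02, 4.16], [0.16, 2.05], [-2.73, 2.73]. Speed limits (rad/s): [1.89, 1.89, 2.39, 2.39, 3.01, 3.01, 3.01].

### API

Orientations are given as a 3x3 rotation matrix whose columns are the frame's x, y, z axes.
In Python, from rig import bot, eyes gives the robot as it stands.
- The arm moves only by the tool carry_out, never from a script. Its argument "moves" is one flat list of numbers, 4 for each row, row after row: the shift along the tool's x, y, z in cm, then the turn about the tool's z in rad. In form: [tx, ty, tz, yaw, tx, ty, tz, yaw, ...]. A call has 1 to 12 rows; each row shifts and turns the commanded pose from where the row before left it, along the tool's axes as they then stand; what a row does not reach is not made up. A row lasts 1/10 s, in which the tool goes at most 50 mm and 8.59 degrees, less where a joint would pass 70% of its speed; a pose out of reach is approached as far as the arm can. A call with a gripper value outside its range is refused whole. "grip" is the opening, from 0 (shut) to 1 (fully open), set as the call begins (left out, the last holds). The fingers move at their own pace and stop on an object; the grip force is fixed at half the most. Time passes only in rows, so rows that do not move let the fingers close. It gives the time, the measured TCP pose, the force, the opening and the grip force at its end, in the units of the state.
- bot.sense(): the state, without advancing time (a new reading comes with each control period).
- eyes.read_camera(name): name is "side" or "top"; returns the picture (384x512x3 uint8, red, green, blue); there is no depth.
- eyes.get_calibration(name): a dict with "fx", "fy", "cx", "cy" (pixels), "pose" (4x4, takes a point from camera to world coordinates). Camera axes: x right, y down, z forward; pixel columns grow to the right and rows downward; lengths in m; the calibration is good to about 2 mm. A picture is of the moment at which its call begins. get_calibration takes no time and is no camera call.
- bot.finish_job(): hands the job in; it is judged then, once.
The state is a dict: "clock": time; "joints": joint angles; "qd": joint speeds; "tau": joint torques, N m; "tcp_pos": TCP position; "tool_rot": TCP orientation; "wrist_force": force on the tool from outside, world axes, zero at the start; "moment": the same for the moment, N m; "grip_width": finger opening in m; "grip_force": force on a finger pad.
Only numpy, scipy, OpenCV 4.12 (cv2) and the standard library are available. Lean on these libraries where they do the work, as an engineer would, in place of code of your own. Each camera call takes 0.05 s, during which the arm holds its last target. There are 200 camera calls.

## Working session

There is one attempt and no reset: what is moved stays moved. The work goes in short steps, Python scripts to look and compute and a tool call to move; the robot and the scene stay as the last step left them, time stands still between calls to the robot, and variables do not carry over. Pictures are saved under pics/ and viewed, at most 10 in all, crops included, and the job is handed in when it is done.

Besides the shell and the picture viewer there is one more tool, called after "Request:" as name(argument=value, ...) on one line, values as JSON. carry_out: Moves the arm, as the interface text tells. Its arguments: {"type":"object","properties":{"moves":{"type":"array","items":{"type":"number"}},"grip":{"type":"number"}},"required":["moves"]}

```bash
mkdir -p pics; ls; python3 - <<'E'
from rig import bot, eyes
import cv2, numpy as np
np.set_printoptions(precision=4,suppress=True)
for n in("side","top"):
    im=eyes.read_camera(n); cv2.imwrite(f"pics/{n}0.png",im[:,:,::-1])
    c=eyes.get_calibration(n); print(n,c)
s=bot.sense(); print(s)
E
```

```text
pics
side {'fx': 374.1583060100495, 'fy': 374.1583060100495, 'cx': 257.5063448217799, 'cy': 190.8284970205484, 'pose': array([[ 0.8658, -0.323 ,  0.3822,  0.0739],
       [-0.5004, -0.5585,  0.6616, -0.8277],
       [-0.0002, -0.764 , -0.6452,  0.9022],
       [ 0.    ,  0.    ,  0.    ,  1.    ]])}
top {'fx': 489.55744900600706, 'fy': 489.55744900600706, 'cx': 253.46833533773554, 'cy': 192.04115634381554, 'pose': array([[ 0.0088, -0.9858,  0.1679,  0.2356],
       [-1.    , -0.009 , -0.0005, -0.0175],
       [ 0.002 , -0.1679, -0.9858,  1.8839],
       [ 0.    ,  0.    ,  0.    ,  1.    ]])}
{'clock': 0.1, 'joints': array([-1.4545,  0.4266,  0.0738,  1.6065, -0.0341,  1.1108, -0.0671]), 'qd': array([-0.0001, -0.0016, -0.0017, -0.0018, -0.0009, -0.    , -0.0008]), 'tau': array([  0.0083, -93.7463,   3.677 , -45.5029,  -0.0486,   0.0169,
         0.    ]), 'tcp_pos': array([0.1772, 0.6509, 0.2049]), 'tool_rot': array([[-0.9649,  0.2627, -0.0002],
       [ 0.2627,  0.9649, -0.001 ],
       [-0.0001, -0.0011, -1.    ]]), 'wrist_force': array([ 0.3368,  0.5807, -0.8398]), 'moment': array([ 0.0361,  0.0251, -0.001 ]), 'grip_force': 0.0, 'grip_width': 0.09358797082694442}
```

View pics/side0.png

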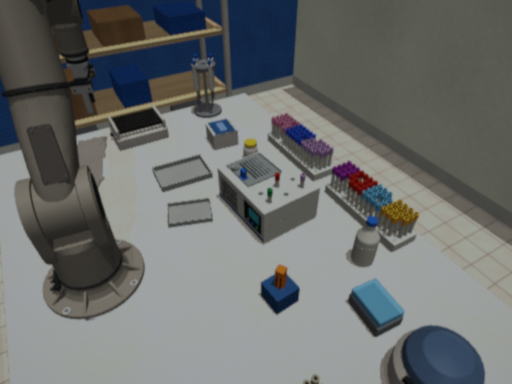

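View pics/top0.png

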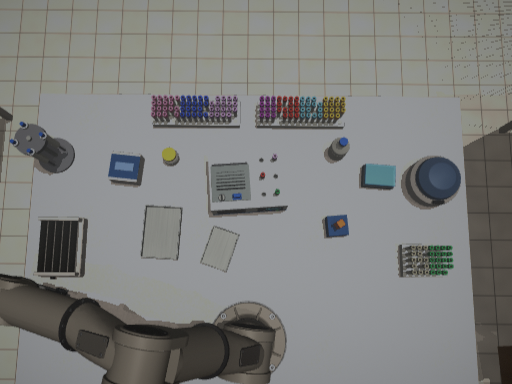

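```bash
cat > h.py <<'E'
import cv2, numpy as np
from rig import bot, eyes
np.set_printoptions(precision=4,suppress=True)
def crop(im,x0,y0,w,h,k,step=5):
    o=cv2.resize(im[y0:y0+h,x0:x0+w],None,fx=k,fy=k,interpolation=cv2.INTER_CUBIC)
    for x in range(-(-x0//step)*step,x0+w,step):
        L=(x%10==0); X=int((x-x0+.5)*k); cv2.line(o,(X,0),(X,8 if L else 4),(255,0,255),1)
        if L: cv2.putText(o,str(x),(X-10,18),0,.35,(255,0,255),1)
    for y in range(-(-y0//step)*step,y0+h,step):
        L=(y%10==0); Y=int((y-y0+.5)*k); cv2.line(o,(0,Y),(8 if L else 4,Y),(255,0,255),1)
        if L: cv2.putText(o,str(y),(9,Y+4),0,.35,(255,0,255),1)
    return o
def cam(n):
    c=eyes.get_calibration(n); T=np.linalg.inv(c["pose"]); return c,T
def proj(n,P):
    c,T=cam(n); p=np.atleast_2d(P)@T[:3,:3].T+T[:3,3]
    return np.c_[c["fx"]*p[:,0]/p[:,2]+c["cx"],c["fy"]*p[:,1]/p[:,2]+c["cy"]]
def ray(n,uv):
    c,_=cam(n); d=c["pose"][:3,:3]@np.array([(uv[0]-c["cx"])/c["fx"],(uv[1]-c["cy"])/c["fy"],1]); return c["pose"][:3,3],d/np.linalg.norm(d)
def tri(a,b):
    A=[];B=[]
    for n,uv in (("side",a),("top",b)):
        o,d=ray(n,uv); M=np.eye(3)-np.outer(d,d); A.append(M);B.append(M@o)
    return np.linalg.lstsq(np.vstack(A),np.hstack(B),rcond=None)[0]
E
python3 - <<'E'
from h import *
s=cv2.imread("pics/side0.png");t=cv2.imread("pics/top0.png")
cv2.imwrite("pics/c1.png",crop(s,212,145,114,95,7)[:600])
a=crop(t,200,148,95,70,6); b=crop(t,320,208,35,34,6); c=crop(s,255,260,50,52,6)
o=np.zeros((600,800,3),np.uint8); o[:a.shape[0],:a.shape[1]]=a; o[:b.shape[0],580:580+b.shape[1]]=b; 
o[230:230+c.shape[0],500:800]=c
o[0:420,:570]=a
o[230:542,500:800]=c
cv2.imwrite("pics/c2.png",o)
E
```

```text
(no output)
```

View pics/c1.png

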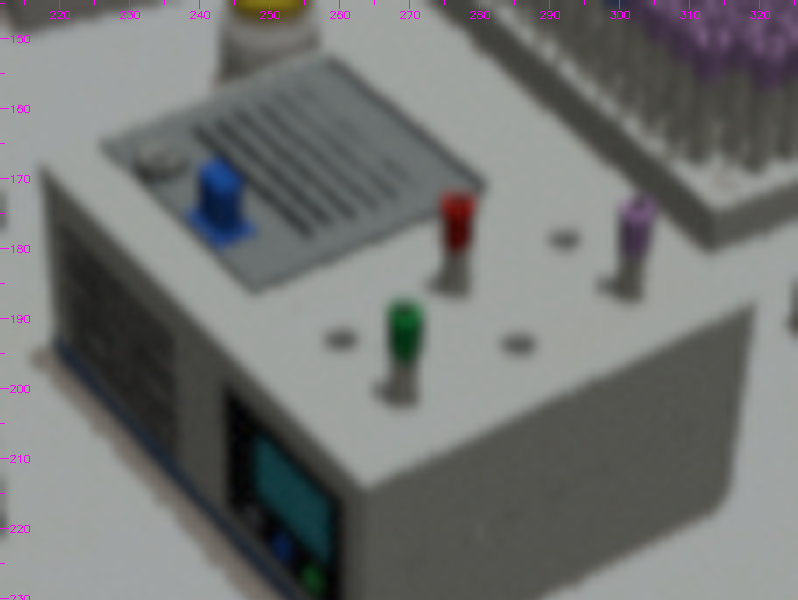

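View pics/c2.png

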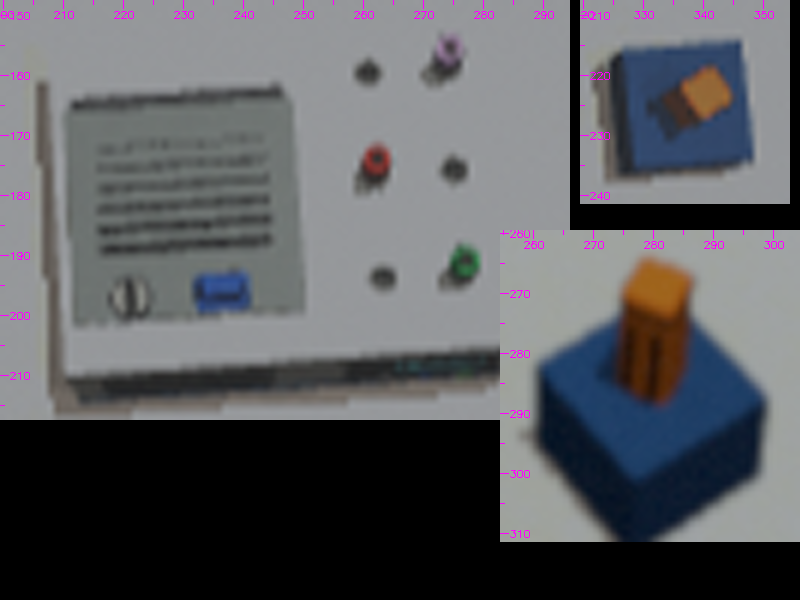

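The views show the chiller with its cover (screw at side (234,167), top (221,197)), the pull at side (243,169), the driver handle top at side (280,268)/top (341,223), the holder, and the larger tray at top (162,232). I'll fit poses to those corners.

```bash
cat > fit.py <<'E'
from h import *
from scipy.optimize import least_squares
def pts(L,p): # L local xyz ; p x,y,yaw,dz
    c,s=np.cos(p[2]),np.sin(p[2]); L=np.array(L,float)
    return np.c_[p[0]+c*L[:,0]-s*L[:,1],p[1]+s*L[:,0]+c*L[:,1],L[:,2]+(p[3] if len(p)>3 else 0)]
def fit(S,T,p0):
    def r(p):
        o=[]
        for n,D in(("side",S),("top",T)):
            if D: o.append((proj(n,pts([d[0] for d in D],p))-np.array([d[1] for d in D])).ravel())
        return np.hstack(o)
    q=least_squares(r,p0,loss="soft_l1"); return q.x,r(q.x).reshape(-1,2)
E
python3 - <<'E'
from fit import *
S=[((-.080,.132,.139),(225.8,165.4)),((.052,-.008,.139),(280.9,170.8)),((-.080,-.008,.139),(247.6,186.4)),
((-.11,.14,.135),(217.6,168.8)),((-.11,-.14,.135),(263.6,214.5)),((.11,-.14,.135),(319.4,188.1)),((-.066,.097,.1455),(234.4,167.4)),((-.066,.042,.169),(243.1,168.8))]
T=[((-.080,.132,.139),(212.2,201.5)),((-.080,-.008,.139),(250.2,199.2)),((-.066,.097,.1455),(221.2,197.2)),((.052,.132,.139),(210.8,165.5)),((.052,-.008,.139),(247.5,163.0))]
for p0 in([.55,.1,0],[.55,.1,0,0]):
    p,r=fit(S,T,p0);print("chiller",p);print(r.T)
H=.0375
S=[((-H,H,.062),(261.2,282.5)),((-H,-H,.062),(277.3,301.2)),((H,-H,.062),(298.8,287.8))]
T=[((H,H,.062),(326.8,216.2)),((H,-H,.062),(346.2,214.5)),((-H,-H,.062),(348.2,234.2)),((-H,H,.062),(328.5,236.2))]
for p0 in([.5,-.3,0],[.5,-.3,0,0]):
    p,r=fit(S,T,p0);print("holder",p);print(r.T)
h=.013;z=.132
k=[(h,h,z),(h,-h,z),(-h,-h,z),(-h,h,z),(0,0,z)]
T=[(336.5,222.5),(340.8,218.5),(345,223.7),(340.5,227.5),(340.7,223.0)]
# top order: left, up, right, down -> yaw ~ +45deg: left=+y
k2=[(-h,h,z),(h,h,z),(h,-h,z),(-h,-h,z),(0,0,z)]
Sx=[(274.5,269.5),(279.7,264.3),(286.7,266.7),(280.8,273.7),(280.5,268.5)]
for y0 in(-.7,.7):
    for kk in(k,k2):
        p,r=fit(list(zip(kk,Sx)),list(zip(kk,T)),[.5,-.3,y0,0]);print("driver",p,np.abs(r).max(),np.abs(r).mean())
print("tri driver",tri(Sx[4],T[4]), "screw",tri((234.4,167.4),(221.2,197.2)))
E
```

```text
chiller [0.5886 0.0042 0.0773]
[[-0.5745 -0.4982 -0.0497 -1.0441 -0.0013  0.2117 -0.4393 -0.546   0.0836
   0.8445  0.4464 -0.4807  1.1033]
 [-0.3807  1.3979 -0.0578 -1.0427 -0.0541 -0.5413 -0.2722  0.8295 -0.485
  -0.7975 -0.9516 -0.1759 -0.2184]]
chiller [ 0.5892  0.0051  0.0778 -0.0017]
[[-0.5159 -0.5134 -0.0013 -0.9717  0.0467  0.1436 -0.3888 -0.4989 -0.1093
   0.6125  0.2415 -0.6887  0.8572]
 [-0.1634  1.592   0.1345 -0.8257  0.1009 -0.3757 -0.0575  1.0461 -0.5656
  -0.8958 -1.0327 -0.2198 -0.2797]]
holder [ 0.4255 -0.3338  0.0999]
[[-1.7887 -0.7742 -0.0635 -0.3069  0.168   0.6393  0.3295]
 [-0.1452  0.8257 -0.1264 -0.6314 -0.7355 -0.507  -0.6763]]
holder [ 0.4255 -0.3338  0.0999 -0.0001]
[[-1.7848 -0.7724 -0.0622 -0.3129  0.1614  0.6315  0.3223]
 [-0.1374  0.8333 -0.1172 -0.635  -0.7381 -0.5102 -0.6806]]
driver [ 0.4262 -0.3338  1.4143 -0.0016] 4.493662219957571 1.626015962600927
driver [ 0.4262 -0.3338 -0.1565 -0.0016] 4.493792558363509 1.6260064873272113
driver [ 0.4262 -0.3338  1.4143 -0.0016] 4.49373394409389 1.6260107494692562
driver [ 0.4262 -0.3338 -0.1563 -0.0016] 4.49298139205024 1.6260654524718745
tri driver [ 0.4256 -0.3336  0.1314] screw [0.5146 0.0967 0.1435]
```

```bash
python3 - <<'E'
from fit import *
h=.013;z=.132
Y,X,y,x,c=(h,h,z),(h,-h,z),(-h,-h,z),(-h,h,z),(0,0,z)
T=[(336.5,222.5),(340.8,218.5),(345,223.7),(340.5,227.5),(340.7,223.0)]
Sx=[(274.5,269.5),(279.7,264.3),(286.7,266.7),(280.8,273.7),(280.5,268.5)]
S=list(zip([x,Y,X,y,c],Sx));T=list(zip([Y,X,y,x,c],T))
for a,b in((S,T),(S,[]),([],T)):
    p,r=fit(a,b,[.43,-.33,.7]);print("driver",p);print(r.T)
import cv2
t=cv2.imread("pics/top0.png");s=cv2.imread("pics/side0.png")
a=crop(t,130,195,120,85,6)
cv2.imwrite("pics/c3.png",a)
# slot orientation : enlarge
print(proj("top",pts([(-.077,.097,.1455),(-.055,.097,.1455)],[.5889,.0046,.0775])))
E
```

```text
driver [ 0.4257 -0.3337  0.5342]
[[-1.3715 -1.9405  0.0779  1.4644 -0.5199 -0.5476  1.2972  0.9168 -0.7362
   0.2325]
 [ 0.544  -1.2972  0.2319  0.4177 -0.0182 -1.2526 -0.8588  0.1708 -0.0073
  -0.4414]]
driver [ 0.4268 -0.3341  0.3968]
[[-1.1547 -0.5575  0.7788  0.9474 -0.074 ]
 [-0.3012 -1.5161  0.9389  0.5167 -0.0827]]
driver [ 0.4239 -0.3328  0.6965]
[[-0.9185  0.2329  0.7937 -0.1604 -0.0132]
 [ 0.0435 -0.5239 -0.1594  0.6256  0.042 ]]
[[221.7301 199.1959]
 [221.377  193.1709]]
```

View pics/c3.png

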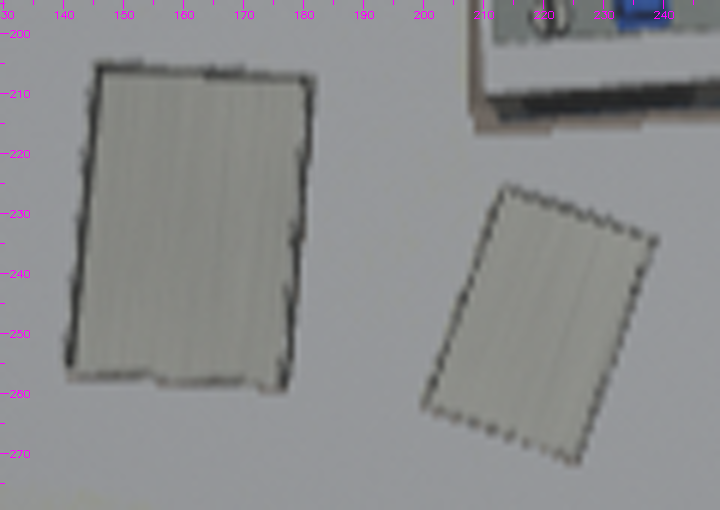

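Larger tray centred near top pixel (161,232), tilted slightly. Next, a small planner that turns targets into rows.

```bash
cat > plan.py <<'E'
from h import *
def cur():
    s=bot.sense(); R=s["tool_rot"]; return np.array([*s["tcp_pos"],np.arctan2(R[1,1],R[0,1])]),s
def rows(way,polar=False,p=None):
    """way: list of (x,y,z,phi,n). prints flat rows from p (default: measured pose)"""
    if p is None: p,_=cur()
    p=p.copy(); out=[]
    for x,y,z,f,n in way:
        f=p[3]+(f-p[3]+np.pi)%(2*np.pi)-np.pi
        a=p.copy(); b=np.array([x,y,z,f])
        for i in range(1,n+1):
            t=i/n
            q=a+t*(b-a)
            if polar:
                r=(1-t)*np.hypot(*a[:2])+t*np.hypot(*b[:2]); th=(1-t)*np.arctan2(a[1],a[0])+t*np.arctan2(b[1],b[0]); q[:2]=r*np.cos(th),r*np.sin(th)
            c,s=np.cos(p[3]),np.sin(p[3]); d=q-p
            w=[round(v,2) for v in(100*(-s*d[0]+c*d[1]),100*(c*d[0]+s*d[1]),-100*d[2])]+[round(-d[3],3)]
            out.append([v+0. for v in w])
            tx,ty,tz=np.array(w[:3])/100
            p=p+[-s*tx+c*ty,c*tx+s*ty,-tz,-w[3]]
    for k in range(0,len(out),12): print(len(out[k:k+12]),str([v for w in out[k:k+12] for v in w]).replace(" ",""))
E
python3 - <<'E'
from plan import *
for uv in((161.3,232.3),(145.7,205.7),(181.8,207.5),(177.2,259.8),(140.8,257.2)):
    o,d=ray("top",uv); P=o+d*((.025-o[2])/d[2]); print(uv,P)
rows([(.4256,-.3337,.26,-.97,24)],True)
E
```

```text
(161.3, 232.3) [0.394  0.3301 0.025 ]
(145.7, 205.7) [0.4954 0.394  0.025 ]
(181.8, 207.5) [0.4897 0.2554 0.025 ]
(177.2, 259.8) [0.2911 0.2661 0.025 ]
(140.8, 257.2) [0.2996 0.4034 0.025 ]
12 [np.float64(-5.49),np.float64(-0.78),np.float64(-0.23),np.float64(0.095),np.float64(-5.45),np.float64(-0.71),np.float64(-0.23),np.float64(0.095),np.float64(-5.41),np.float64(-0.64),np.float64(-0.23),np.float64(0.094),np.float64(-5.37),np.float64(-0.58),np.float64(-0.23),np.float64(0.095),np.float64(-5.34),np.float64(-0.5),np.float64(-0.23),np.float64(0.095),np.float64(-5.29),np.float64(-0.44),np.float64(-0.23),np.float64(0.095),np.float64(-5.26),np.float64(-0.37),np.float64(-0.23),np.float64(0.095),np.float64(-5.21),np.float64(-0.31),np.float64(-0.23),np.float64(0.094),np.float64(-5.17),np.float64(-0.24),np.float64(-0.23),np.float64(0.095),np.float64(-5.13),np.float64(-0.19),np.float64(-0.23),np.float64(0.095),np.float64(-5.09),np.float64(-0.12),np.float64(-0.23),np.float64(0.095),np.float64(-5.04),np.float64(-0.06),np.float64(-0.23),np.float64(0.095)]
12 [np.float64(-4.99),np.float64(0.01),np.float64(-0.23),np.float64(0.094),np.float64(-4.95),np.float64(0.05),np.float64(-0.23),np.float64(0.095),np.float64(-4.9),np.float64(0.11),np.float64(-0.22),np.float64(0.095),np.float64(-4.86),np.float64(0.17),np.float64(-0.23),np.float64(0.095),np.float64(-4.81),np.float64(0.23),np.float64(-0.23),np.float64(0.094),np.float64(-4.76),np.float64(0.27),np.float64(-0.23),np.float64(0.095),np.float64(-4.71),np.float64(0.33),np.float64(-0.23),np.float64(0.095),np.float64(-4.66),np.float64(0.38),np.float64(-0.23),np.float64(0.095),np.float64(-4.61),np.float64(0.42),np.float64(-0.23),np.float64(0.095),np.float64(-4.56),np.float64(0.48),np.float64(-0.23),np.float64(0.094),np.float64(-4.51),np.float64(0.53),np.float64(-0.23),np.float64(0.095),np.float64(-4.46),np.float64(0.56),np.float64(-0.23),np.float64(0.095)]
```

Request:
carry_out(moves=[-4.9,-0.7,-0.5,0.085,-4.9,-0.7,-0.5,0.085,-4.9,-0.6,-0.5,0.085,-4.9,-0.6,-0.5,0.085,-4.9,-0.5,-0.5,0.085,-4.9,-0.5,-0.5,0.085,-4.9,-0.4,-0.5,0.085,-4.9,-0.4,-0.5,0.085,-4.9,-0.3,-0.5,0.085,-4.9,-0.3,-0.5,0.085,-4.9,-0.2,-0.5,0.085,-4.9,-0.2,-0.5,0.085], grip=0.7)

```text
clock: 1.3
tcp_pos: [0.5659, 0.2302, 0.2654]
tool_rot: [[-0.278, 0.961, -0.0], [0.961, 0.278, -0.0], [-0.0, -0.0, -1.0]]
wrist_force: [0.5, 0.5, 0.2]
grip_width: 0.0662
grip_force: 0.0
```

```bash
sed -i 's/round(v,2) for/round(float(v),2) for/; s/round(-d\[3\],3)/round(float(-d[3]),3)/' plan.py; python3 - <<'E'
from plan import *
p,s=cur(); print(p,s["joints"],s["clock"],np.hypot(*p[:2]))
rows([(.4256,-.3337,.25,-.97,16)],True)
E
```

```text
[0.5659 0.2302 0.2654 0.2814] [-0.8701  0.2921  0.4757  1.706  -0.1431  1.1784 -0.0753] 1.3 0.6108773672520518
12 [-4.02,-0.15,0.1,0.078,-3.99,-0.1,0.09,0.078,-3.97,-0.06,0.1,0.079,-3.93,0.0,0.1,0.078,-3.91,0.04,0.09,0.078,-3.88,0.08,0.1,0.078,-3.85,0.13,0.09,0.078,-3.82,0.17,0.1,0.079,-3.79,0.21,0.1,0.078,-3.75,0.26,0.09,0.078,-3.73,0.3,0.1,0.078,-3.69,0.33,0.1,0.079]
4 [-3.66,0.38,0.09,0.078,-3.63,0.42,0.1,0.078,-3.59,0.46,0.09,0.078,-3.56,0.49,0.1,0.078]
```

Request:
carry_out(moves=[-4.0,-0.2,0,0.08,-4.0,-0.1,0,0.08,-4.0,0,0,0.08,-4.0,0,0,0.08,-3.9,0,0,0.08,-3.9,0.1,0,0.08,-3.9,0.1,0,0.08,-3.8,0.2,0,0.08,-3.8,0.2,0,0.08,-3.8,0.3,0,0.08,-3.7,0.3,0,0.08,-3.7,0.3,0,0.08])

```text
clock: 2.5
tcp_pos: [0.5094, -0.2186, 0.2653]
tool_rot: [[0.628, 0.779, -0.0], [0.779, -0.628, -0.0], [-0.0, -0.0, -1.0]]
wrist_force: [1.0, -1.4, 0.5]
grip_width: 0.0659
grip_force: 0.0
```

```bash
python3 - <<'E'
from plan import *
p,s=cur(); print(p,s["joints"],s["clock"])
rows([(.4256,-.3337,.20,-.97,5)])
E
```

```text
[ 0.5094 -0.2186  0.2653 -0.6784] [-0.4232  0.2266  0.8481  1.8423 -0.185   1.1546 -0.1908] 2.5
5 [-2.84,0.14,1.31,0.058,-2.83,0.3,1.3,0.059,-2.81,0.47,1.31,0.058,-2.78,0.63,1.31,0.058,-2.73,0.8,1.3,0.059]
```

Request:
carry_out(moves=[-2.84,0.14,1.3,0.058,-2.83,0.3,1.3,0.058,-2.81,0.47,1.3,0.058,-2.78,0.63,1.3,0.058,-2.73,0.8,1.3,0.058,0,0,0,0,0,0,2.4,0,0,0,3,0,0,0,3,0,0,0,3,0,0,0,0,0])

```text
clock: 3.6
tcp_pos: [0.4255, -0.3312, 0.0838]
tool_rot: [[0.822, 0.57, -0.005], [0.57, -0.822, 0.002], [-0.003, -0.004, -1.0]]
wrist_force: [-0.6, 0.5, 0.5]
grip_width: 0.066
grip_force: 0.0
```

```bash
python3 - <<'E'
from plan import *
p,s=cur(); print(p,s["wrist_force"],s["joints"],s["clock"])
a=crop(eyes.read_camera("side")[:,:,::-1],225,220,100,100,6); cv2.imwrite("pics/g1.png",a)
E
```

```text
[ 0.4255 -0.3312  0.0838 -0.9641] [-0.5849  0.5209  0.5148] [-0.0814  0.4674  0.7931  2.0492 -0.4567  0.8113  0.0188] 3.6
```

View pics/g1.png

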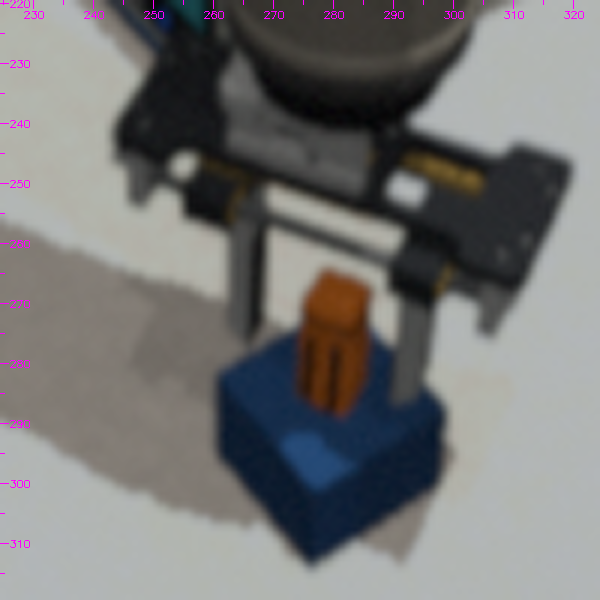

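The driver handle is between the fingers (handle about (280,275), fingers at (265,270) and (293,280)). Closing.

Request:
carry_out(moves=[-0.1,0.2,0,0,0,0,0,0,0,0,0,0,0,0,0,0,0,0,0,0,0,0,0,0,0,0,0,0,0,0,0,0], grip=0)

```text
clock: 4.45
tcp_pos: [0.4274, -0.3349, 0.0868]
tool_rot: [[0.822, 0.569, 0.0], [0.569, -0.822, 0.0], [0.0, 0.0, -1.0]]
wrist_force: [-0.6, 1.7, 6.6]
grip_width: 0.0255
grip_force: 29.9
```

Request:
carry_out(moves=[0,0,-1,0,0,0,-2,0,0,0,-3,0,0,0,-3,0,0,0,-4,0,0,0,-4,0,0,0,-3,0,0,0,0,0,0,0,0,0])

```text
clock: 5.35
tcp_pos: [0.4273, -0.3348, 0.2869]
tool_rot: [[0.822, 0.57, 0.001], [0.57, -0.822, 0.0], [0.001, 0.0, -1.0]]
wrist_force: [0.0, 0.2, -1.3]
grip_width: 0.0257
grip_force: 29.9
```

```bash
python3 - <<'E'
from plan import *
p,s=cur(); print(p,s["wrist_force"],s["moment"],s["joints"],s["clock"])
t=p[:3]-[0,0,.077]; print(proj("side",t),proj("top",t))
a=eyes.read_camera("side")[:,:,::-1]; b=eyes.read_camera("top")[:,:,::-1]
u=proj("side",t)[0].astype(int); v=proj("top",t)[0].astype(int)
o=np.hstack([cv2.copyMakeBorder(crop(a,u[0]-30,u[1]-40,60,60,8),0,0,0,0,0),crop(b,v[0]-20,v[1]-30,40,60,8)])
cv2.imwrite("pics/g2.png",o)
E
```

```text
[ 0.4273 -0.3348  0.2869 -0.9649] [ 0.0106  0.1764 -1.2543] [-0.0279  0.2368 -0.0462] [-0.2962  0.1989  0.9877  1.8417 -0.1792  1.1942 -0.2161] 5.35
[[282.0119 248.3223]] [[345.2844 219.694 ]]
```

View pics/g2.png

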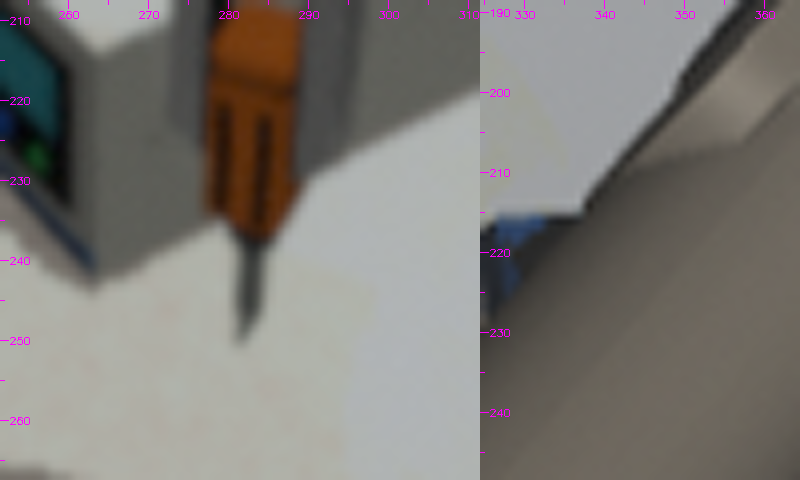

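Grip is good; tip at side (281.5,250.6). The blade looks narrow there, so it lies along tool x. Moving above the screw.

```bash
python3 - <<'E'
from plan import *
for d in (.077,.0798,.082): print(proj("side",[.4273,-.3348,.2869-d]))
rows([(.5153,.0964,.30,-1.493,12)])
# slot angle in top0
t=cv2.cvtColor(cv2.imread("pics/top0.png"),cv2.COLOR_BGR2GRAY).astype(float); print(t[192:203,215:228].astype(int))
E
```

```text
[[282.0227 248.3   ]]
[[281.9742 249.0658]]
[[281.9363 249.6654]]
12 [2.65,-2.53,-0.12,0.044,2.54,-2.65,-0.12,0.044,2.42,-2.75,-0.12,0.044,2.29,-2.86,-0.12,0.044,2.17,-2.96,-0.12,0.044,2.03,-3.05,-0.12,0.044,1.9,-3.13,-0.12,0.044,1.76,-3.22,-0.12,0.044,1.62,-3.29,-0.11,0.044,1.47,-3.36,-0.12,0.044,1.32,-3.42,-0.12,0.044,1.17,-3.47,-0.12,0.044]
[[114 113 112 112 112 113 113 113 112 113 115 114 113]
 [114 113 113 112 113 109 104 108 107 113 114 114 113]
 [113 113 113 111 100  93  77 100 101 104 113 115 114]
 [113 112 112 114  96  98  51  93 116  95 114 114 114]
 [113 113 113 105 122 116  52  85 134  99 103 114 115]
 [112 112 112  79 135 113  57  76 135 102  96 115 114]
 [113 112 112  81 126 116  62  70 135  98 102 113 114]
 [112 112 114 101  96 114  63  72 113  75 108 114 113]
 [113 114 114 114  92  85  59  70  66  82 106 103 104]
 [122 114 115 129 118  98  95 116 112 125 124 123 123]
 [141 132 133 146 136 136 137 151 152 152 151 151 152]]
```

Request:
carry_out(moves=[2.65,-2.53,-0.4,0.044,2.54,-2.65,-0.4,0.044,2.42,-2.75,-0.4,0.044,2.29,-2.86,-0.4,0.044,2.17,-2.96,0,0.044,2.03,-3.05,0,0.044,1.9,-3.13,0,0.044,1.76,-3.22,0,0.044,1.62,-3.29,0,0.044,1.47,-3.36,0,0.044,1.32,-3.42,0,0.044,1.17,-3.47,0,0.044])

```text
clock: 6.65
tcp_pos: [0.5154, 0.0972, 0.3013]
tool_rot: [[0.997, 0.076, -0.002], [0.076, -0.997, -0.001], [-0.002, 0.001, -1.0]]
wrist_force: [0.5, -0.4, -0.7]
grip_width: 0.0258
grip_force: 29.9
```

Request:
carry_out(moves=[0,0,1.5,0,0,0,2.5,0,0,0,1.5,0,0,0,0.3,0,0,0,0,0,0,0,0,0])

```text
clock: 7.25
tcp_pos: [0.5161, 0.0958, 0.2449]
tool_rot: [[0.997, 0.077, 0.0], [0.077, -0.997, -0.0], [0.0, 0.0, -1.0]]
wrist_force: [0.3, 0.7, -1.5]
grip_width: 0.0259
grip_force: 29.9
```

```bash
python3 - <<'E'
from plan import *
p,s=cur(); print(p,s["wrist_force"],s["moment"],s["joints"],s["clock"])
t=p[:3]-[0,0,.0798]; print(proj("side",t),proj("top",t), proj("side",[t[0],t[1],.1455]))
a=eyes.read_camera("side")[:,:,::-1]
cv2.imwrite("pics/side_s.png",a)
cv2.imwrite("pics/g3.png",crop(a,212,125,60,60,10))
E
```

```text
[ 0.5161  0.0958  0.2449 -1.4934] [ 0.3308  0.6894 -1.5368] [0.0337 0.1527 0.0157] [-0.9044  0.1572  0.677   1.9234 -0.1103  1.0975 -1.6765] 7.25
[[233.9309 162.3704]] [[221.3256 195.1606]] [[234.1672 167.0702]]
```

View pics/g3.png

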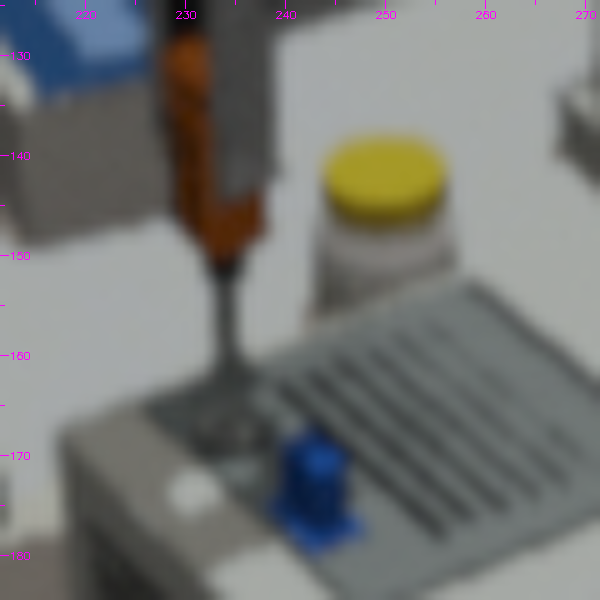

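The blade (about (234.5,163)) is broad in this view, as it should be, and stands over the screw (about (234.5,167)). Lowering it slowly.

Request:
carry_out(moves=[0,0,0.6,0,0,0,0.6,0,0,0,0.6,0,0,0,0.15,0,0,0,0.15,0,0,0,0.1,0,0,0,0,0])

```text
clock: 8.0
tcp_pos: [0.5159, 0.0961, 0.2225]
tool_rot: [[0.997, 0.078, 0.0], [0.078, -0.997, 0.0], [0.0, -0.0, -1.0]]
wrist_force: [0.3, 1.2, -1.2]
grip_width: 0.0261
grip_force: 29.9
```

Request:
carry_out(moves=[0,0,0.1,0,0,0,0.1,0,0,0,0,0])

```text
clock: 8.3
tcp_pos: [0.5159, 0.0961, 0.2204]
tool_rot: [[0.997, 0.078, 0.0], [0.078, -0.997, 0.0], [0.0, -0.0, -1.0]]
wrist_force: [-0.1, 2.5, -1.0]
grip_width: 0.026
grip_force: 29.9
```

Request:
carry_out(moves=[0,0,0.1,0,0,0,0,0])

```text
clock: 8.5
tcp_pos: [0.5161, 0.0961, 0.2199]
tool_rot: [[0.997, 0.078, 0.0], [0.078, -0.997, 0.0], [0.0, -0.0, -1.0]]
wrist_force: [-1.4, 2.1, 8.3]
grip_width: 0.0257
grip_force: 29.9
```

Request:
carry_out(moves=[0,0,0,-0.14,0,0,0,-0.14,0,0,0,-0.14,0,0,0,-0.14,0,0,0,-0.14,0,0,0,-0.14,0,0,0,-0.14,0,0,0,-0.14,0,0,0,-0.14,0,0,0,-0.14,0,0,0,-0.14,0,0,0,0])

```text
clock: 9.7
tcp_pos: [0.5163, 0.0963, 0.22]
tool_rot: [[-0.053, 0.999, 0.001], [0.999, 0.053, 0.001], [0.001, 0.001, -1.0]]
wrist_force: [-0.3, 3.2, 5.7]
grip_width: 0.0263
grip_force: 29.9
```

```bash
python3 - <<'E'
from plan import *
p,s=cur(); print(p,s["wrist_force"],s["moment"],s["joints"],s["clock"])
E
```

```text
[0.5163 0.0963 0.22   0.0526] [-0.2777  3.2203  5.6813] [ 0.9876  0.2608 -0.0872] [-0.7133  0.1707  0.4615  1.9451 -0.0883  1.0438 -0.1606] 9.7
```

Request:
carry_out(moves=[0,0,0,-0.06,0,0,0,-0.06,0,0,0,0])

```text
clock: 10.0
tcp_pos: [0.5163, 0.0963, 0.22]
tool_rot: [[-0.169, 0.986, 0.001], [0.986, 0.169, 0.001], [0.001, 0.001, -1.0]]
wrist_force: [-0.5, 3.6, 5.8]
grip_width: 0.026
grip_force: 29.9
```

```bash
python3 - <<'E'
from plan import *
p,s=cur(); print(p,s["wrist_force"],s["moment"],s["clock"])
E
```

```text
[0.5163 0.0963 0.22   0.1693] [-0.4615  3.6064  5.8449] [ 0.9782  0.1094 -0.029 ] 10.0
```

Request:
carry_out(moves=[0,0,0,-0.06,0,0,0,-0.06,0,0,0,0])

```text
clock: 10.3
tcp_pos: [0.5163, 0.0964, 0.22]
tool_rot: [[-0.285, 0.958, 0.001], [0.958, 0.285, 0.001], [0.0, 0.001, -1.0]]
wrist_force: [0.1, 2.8, 5.2]
grip_width: 0.0261
grip_force: 29.9
```

```bash
python3 - <<'E'
from plan import *
p,s=cur(); print(p,s["wrist_force"],s["moment"],s["clock"])
E
```

```text
[0.5163 0.0964 0.22   0.2894] [0.0618 2.7872 5.2295] [ 0.964   0.096  -0.0717] 10.3
```

Request:
carry_out(moves=[0,0,0,-0.05,0,0,0,-0.05,0,0,0,0])

```text
clock: 10.6
tcp_pos: [0.5164, 0.0964, 0.22]
tool_rot: [[-0.378, 0.926, 0.001], [0.926, 0.378, 0.001], [0.0, 0.001, -1.0]]
wrist_force: [1.5, 3.8, 6.1]
grip_width: 0.0261
grip_force: 29.9
```

```bash
python3 - <<'E'
from plan import *
p,s=cur(); print(p,s["wrist_force"],s["moment"],s["grip_width"],s["clock"])
E
```

```text
[0.5164 0.0964 0.22   0.3881] [1.4718 3.8385 6.0585] [ 1.1101 -0.0742 -0.1708] 0.026050439573488557 10.6
```

Request:
carry_out(moves=[0,0,0,-0.04,0,0,0,0])

```text
clock: 10.8
tcp_pos: [0.5164, 0.0963, 0.22]
tool_rot: [[-0.414, 0.91, 0.001], [0.91, 0.414, 0.001], [0.0, 0.001, -1.0]]
wrist_force: [0.4, 4.3, 4.7]
grip_width: 0.0259
grip_force: 30.0
```

```bash
python3 - <<'E'
from plan import *
p,s=cur(); print(p,s["wrist_force"],s["moment"],s["grip_width"],s["clock"])
E
```

```text
[0.5164 0.0963 0.22   0.427 ] [0.3624 4.2595 4.7326] [ 1.1202 -0.0742 -0.2673] 0.025879749573779108 10.8
```

Request:
carry_out(moves=[0,0,0,0.08,0,0,0,0.08,0,0,-0.3,0,0,0,-0.5,0,0,0,-2,0,0,0,-4,0,0,0,-3,0])

```text
clock: 11.5
tcp_pos: [0.5157, 0.0955, 0.3194]
tool_rot: [[-0.265, 0.964, -0.0], [0.964, 0.265, -0.0], [-0.0, -0.0, -1.0]]
wrist_force: [-0.4, 0.3, -0.9]
grip_width: 0.0257
grip_force: 29.9
```

```bash
python3 - <<'E'
from plan import *
p,s=cur(); print(p,s["wrist_force"],s["moment"],s["grip_width"],s["clock"])
rows([(.4265,-.3343,.30,-.965,12)])
E
```

```text
[0.5157 0.0955 0.3194 0.2681] [-0.3787  0.3326 -0.8569] [-0.1059 -0.0066  0.0012] 0.02566193732441914 11.5
12 [-3.26,-1.67,0.16,0.103,-3.41,-1.32,0.16,0.103,-3.52,-0.96,0.17,0.102,-3.61,-0.6,0.16,0.103,-3.65,-0.23,0.16,0.103,-3.66,0.15,0.16,0.103,-3.62,0.53,0.16,0.102,-3.54,0.89,0.16,0.103,-3.44,1.25,0.17,0.103,-3.29,1.6,0.16,0.103,-3.11,1.93,0.16,0.102,-2.89,2.24,0.16,0.103]
```

Request:
carry_out(moves=[-3.26,-1.67,0,0.103,-3.41,-1.32,0,0.103,-3.52,-0.96,0,0.102,-3.61,-0.6,0,0.103,-3.65,-0.23,0,0.103,-3.66,0.15,0,0.103,-3.62,0.53,0,0.102,-3.54,0.89,0,0.103,-3.44,1.25,0,0.103,-3.29,1.6,0,0.103,-3.11,1.93,0,0.102,-2.89,2.24,0,0.103])

```text
clock: 12.7
tcp_pos: [0.4253, -0.3351, 0.3178]
tool_rot: [[0.824, 0.567, 0.0], [0.567, -0.824, 0.0], [0.0, -0.0, -1.0]]
wrist_force: [-0.4, 0.2, -1.7]
grip_width: 0.0256
grip_force: 29.9
```

Request:
carry_out(moves=[0,0,3,0,0,0,4,0,0,0,4,0,0,0,2,0,0,0,0,0,0,0,0,0])

```text
clock: 13.3
tcp_pos: [0.4261, -0.3341, 0.1883]
tool_rot: [[0.822, 0.569, -0.0], [0.569, -0.822, -0.0], [-0.0, -0.0, -1.0]]
wrist_force: [1.0, -0.4, -0.3]
grip_width: 0.026
grip_force: 29.9
```

```bash
python3 - <<'E'
from plan import *
p,s=cur(); print(p,s["wrist_force"],s["moment"],s["grip_width"],s["clock"])
rows([(.4267,-.3345,p[2]-.0,-.965,1)])
t=cv2.cvtColor(eyes.read_camera("top"),cv2.COLOR_RGB2GRAY); print(t[192:203,215:228])
E
```

```text
[ 0.4261 -0.3341  0.1883 -0.9657] [ 1.0291 -0.3506 -0.327 ] [-0.0554  0.1445 -0.0102] 0.025984201301460477 13.3
1 [0.02,0.06,0.0,-0.001]
[[121 121 120 119 120 120 121 120 120 120 121 121 122]
 [121 120 120 119 120 115 110 114 114 120 121 121 122]
 [120 120 120 119 103 125 121 126 116 110 122 121 122]
 [121 121 120 113  87 138 139 131 123  92 121 121 121]
 [120 119 120  92  86 109 108  91 101  82 112 121 121]
 [120 119 120  72  70  70  69  63  78  75 103 121 121]
 [119 119 120  84  98 113 113 113 120  79 109 122 121]
 [119 120 121 108  99 123 133 124 117  80 114 120 121]
 [119 121 122 121  97  85  99  84  66  88 112 110 110]
 [129 121 121 136 125 103 102 123 118 133 133 131 131]
 [149 141 141 155 146 145 146 161 161 161 161 160 160]]
```

The top image pixels show the slot now runs along y: released. Lowering the driver into its holder.

Request:
carry_out(moves=[0,0,2,0,0,0,2,0,0,0,2,0,0,0,2,0,0,0,1.5,0,0,0,0.4,0,0,0,0.2,0,0,0,0,0])

```text
clock: 14.15
tcp_pos: [0.4266, -0.334, 0.0872]
tool_rot: [[0.823, 0.569, 0.001], [0.569, -0.823, -0.0], [0.0, 0.001, -1.0]]
wrist_force: [-0.4, -0.7, -1.3]
grip_width: 0.0261
grip_force: 29.9
```

Request:
carry_out(moves=[0,0,0.05,0,0,0,0.05,0,0,0,0,0])

```text
clock: 14.45
tcp_pos: [0.4267, -0.334, 0.0867]
tool_rot: [[0.823, 0.568, 0.001], [0.569, -0.823, -0.0], [0.001, 0.001, -1.0]]
wrist_force: [-3.0, 3.6, 15.3]
grip_width: 0.0256
grip_force: 29.9
```

Request:
carry_out(moves=[0,0,0,0,0,0,0,0,0,0,0,0,0,0,-1,0,0,0,-3,0,0,0,-4,0,0,0,-5,0,0,0,-4,0], grip=0.7)

```text
clock: 15.25
tcp_pos: [0.4258, -0.3343, 0.2585]
tool_rot: [[0.823, 0.568, 0.001], [0.568, -0.823, -0.001], [0.0, 0.001, -1.0]]
wrist_force: [0.4, 0.0, 0.4]
grip_width: 0.0659
grip_force: 0.0
```

```bash
python3 - <<'E'
from plan import *
p,s=cur(); print(p,s["wrist_force"],s["grip_width"],s["clock"])
rows([(.5204,.0415,.25,-1.493,12)])
a=eyes.read_camera("side")[:,:,::-1]; cv2.imwrite("pics/side_h.png",a)
o=np.hstack([crop(a,255,255,50,60,8),crop(cv2.imread("pics/side0.png"),255,255,50,60,8)]); cv2.imwrite("pics/g4.png",o)
d=np.abs(a[260:312,258:302].astype(int)-cv2.imread("pics/side0.png")[260:312,258:302]).max(2); print(d.mean(), (d>40).sum())
E
```

```text
[ 0.4258 -0.3343  0.2585 -0.9672] [0.3608 0.0082 0.3678] 0.06593432856119726 15.25
12 [2.43,-2.13,0.07,0.044,2.33,-2.24,0.07,0.044,2.23,-2.33,0.07,0.043,2.13,-2.43,0.07,0.044,2.01,-2.52,0.07,0.044,1.91,-2.61,0.07,0.044,1.79,-2.69,0.08,0.044,1.67,-2.76,0.07,0.044,1.55,-2.84,0.07,0.043,1.42,-2.9,0.07,0.044,1.29,-2.96,0.07,0.044,1.17,-3.01,0.07,0.044]
17.96153846153846 156
```

Request:
carry_out(moves=[2.43,-2.13,0,0.044,2.33,-2.24,0,0.044,2.23,-2.33,0,0.044,2.13,-2.43,0,0.044,2.01,-2.52,0,0.044,1.91,-2.61,0,0.044,1.79,-2.69,0,0.044,1.67,-2.76,0,0.044,1.55,-2.84,0,0.044,1.42,-2.9,0,0.044,1.29,-2.96,0,0.044,1.17,-3.01,0,0.044], grip=0.48)

```text
clock: 16.5
tcp_pos: [0.521, 0.0432, 0.2561]
tool_rot: [[0.997, 0.074, 0.0], [0.074, -0.997, 0.0], [0.0, -0.0, -1.0]]
wrist_force: [1.2, -0.7, -0.2]
grip_width: 0.0453
grip_force: 0.0
```

Request:
carry_out(moves=[0,0,2,0,0,0,2,0,0,0,2,0,0,0,0,0,0,0,0,0])

```text
clock: 17.0
tcp_pos: [0.521, 0.0418, 0.1962]
tool_rot: [[0.997, 0.076, -0.0], [0.076, -0.997, -0.0], [-0.0, 0.0, -1.0]]
wrist_force: [-0.1, 0.4, -0.0]
grip_width: 0.045
grip_force: 0.0
```

```bash
python3 - <<'E'
from plan import *
p,s=cur(); print(p,s["wrist_force"],s["grip_width"],s["clock"])
rows([(.5204,.0415,.19,-1.493,1)])
def om(n,im):
    h=cv2.cvtColor(im,cv2.COLOR_BGR2HSV); m=cv2.inRange(h,(5,150,60),(18,255,255)); w={"side":(255,255,50,60),"top":(320,205,35,35)}[n]
    ys,xs=np.nonzero(m[w[1]:w[1]+w[3],w[0]:w[0]+w[2]]); return len(xs),xs.mean()+w[0],ys.mean()+w[1],xs.min()+w[0],xs.max()+w[0],ys.min()+w[1],ys.max()+w[1]
for n in("side","top"):
    im=eyes.read_camera(n)[:,:,::-1].copy(); cv2.imwrite(f"pics/{n}_p.png",im)
    print(n,om(n,cv2.imread(f"pics/{n}0.png")),om(n,im))
print(proj("side",p[:3]), proj("side",[p[0],p[1],.169]))
im=cv2.imread("pics/side_p.png"); cv2.imwrite("pics/g4.png",crop(im,212,125,80,60,10))
E
```

```text
[ 0.521   0.0418  0.1962 -1.4946] [-0.1403  0.4106 -0.0293] 0.044969428236653945 17.0
1 [-0.06,0.03,0.62,-0.002]
side (167, np.float64(280.5868263473054), np.float64(275.37125748502996), np.int64(276), np.int64(285), np.int64(266), np.int64(287)) (170, np.float64(280.52941176470586), np.float64(275.51176470588234), np.int64(275), np.int64(285), np.int64(266), np.int64(287))
top (37, np.float64(340.43243243243245), np.float64(223.05405405405406), np.int64(337), np.int64(344), np.int64(220), np.int64(226)) (37, np.float64(340.43243243243245), np.float64(223.05405405405406), np.int64(337), np.int64(344), np.int64(220), np.int64(226))
[[242.5943 162.5813]] [[242.8111 169.3752]]
```

The driver is standing in its holder just as before (same blob in both views). Lowering onto the pull and gripping it.

Request:
carry_out(moves=[-0.1,0,2,0,0,0,2,0,0,0,1,0,0,0,0.2,0,0,0,0,0])

```text
clock: 17.6
tcp_pos: [0.5202, 0.042, 0.1441]
tool_rot: [[0.997, 0.076, 0.0], [0.076, -0.997, 0.0], [0.0, -0.0, -1.0]]
wrist_force: [-0.1, 0.5, -0.3]
grip_width: 0.0454
grip_force: 0.0
```

Request:
carry_out(moves=[0,0,0,0,0,0,0,0,0,0,0,0,0,0,0,0,0,0,0,0], grip=0)

```text
clock: 18.1
tcp_pos: [0.5201, 0.0422, 0.1439]
tool_rot: [[0.997, 0.077, 0.0], [0.077, -0.997, 0.0], [0.0, -0.0, -1.0]]
wrist_force: [-2.3, 0.7, 6.4]
grip_width: 0.0237
grip_force: 30.0
```

```bash
cat > arc.py <<'E'
from plan import *
yaw=.0775
p,s=cur(); print(p,s["wrist_force"],s["grip_width"],s["clock"])
# grasp point relative to hinge, in chiller x and z, shut: (-121+e, h); TCP = grasp - 19mm z
h=p[2]+.019-.139; ch=(.5889,.0046); c,sn=np.cos(yaw),np.sin(yaw)
lx=c*(p[0]-ch[0])+sn*(p[1]-ch[1]); ly=-sn*(p[0]-ch[0])+c*(p[1]-ch[1]); print("local",lx,ly,h)
r=.055-lx
prev=(lx,p[2])
for th in np.arange(0,1.91,.1):
    X=.055-r*np.cos(th)+h*np.sin(th); Z=.139+r*np.sin(th)+h*np.cos(th)-.019
    print("%.1f  dx %.2f dz %.2f"%(th,100*(X-prev[0]),-100*(Z-prev[1]))); prev=(X,Z)
E
python3 arc.py
```

```text
[ 0.5201  0.0422  0.1439 -1.494 ] [-2.3366  0.7286  6.3934] 0.023696902266045105 18.1
local -0.06569430138445169 0.04285984190801396 0.023860939013578913
0.0  dx -0.00 dz -0.00
0.1  dx 0.30 dz -1.19
0.2  dx 0.42 dz -1.16
0.3  dx 0.53 dz -1.11
0.4  dx 0.64 dz -1.05
0.5  dx 0.74 dz -0.98
0.6  dx 0.83 dz -0.90
0.7  dx 0.92 dz -0.82
0.8  dx 1.00 dz -0.72
0.9  dx 1.06 dz -0.62
1.0  dx 1.12 dz -0.51
1.1  dx 1.17 dz -0.39
1.2  dx 1.20 dz -0.28
1.3  dx 1.22 dz -0.15
1.4  dx 1.23 dz -0.03
1.5  dx 1.23 dz 0.09
1.6  dx 1.21 dz 0.21
1.7  dx 1.18 dz 0.33
1.8  dx 1.14 dz 0.45
1.9  dx 1.09 dz 0.56
```

Request:
carry_out(moves=[0.15,0,-0.6,0,0.15,0,-0.6,0,0.42,0,-1.16,0,0.53,0,-1.11,0,0.64,0,-1.05,0,0.74,0,-0.98,0])

```text
clock: 18.7
tcp_pos: [0.5465, 0.0442, 0.1996]
tool_rot: [[0.997, 0.077, -0.0], [0.077, -0.997, 0.0], [-0.0, -0.0, -1.0]]
wrist_force: [-2.2, 1.7, -6.6]
grip_width: 0.0236
grip_force: 30.0
```

Request:
carry_out(moves=[0.83,0,-0.9,0,0.92,0,-0.82,0,1.0,0,-0.72,0,1.06,0,-0.62,0,1.12,0,-0.51,0,1.17,0,-0.39,0,1.2,0,-0.28,0,1.22,0,-0.15,0])

```text
clock: 19.5
tcp_pos: [0.6324, 0.0507, 0.2434]
tool_rot: [[0.997, 0.077, 0.001], [0.077, -0.997, 0.0], [0.001, -0.0, -1.0]]
wrist_force: [-4.6, 1.9, 4.0]
grip_width: 0.0234
grip_force: 30.0
```

Request:
carry_out(moves=[1.23,0,-0.03,0,1.23,0,0.09,0,1.21,0,0.21,0,1.18,0,0.33,0,1.14,0,0.45,0,0.5,0,0.25,0,0,0,0,0])

```text
clock: 20.2
tcp_pos: [0.6991, 0.0558, 0.231]
tool_rot: [[0.997, 0.077, 0.005], [0.077, -0.997, -0.0], [0.005, 0.001, -1.0]]
wrist_force: [4.7, 3.7, 9.5]
grip_width: 0.0232
grip_force: 30.0
```

```bash
python3 - <<'E'
from plan import *
p,s=cur(); print(p,s["wrist_force"],s["grip_width"],s["joints"],s["clock"])
im=eyes.read_camera("side")[:,:,::-1]; cv2.imwrite("pics/g4.png",crop(im,200,100,120,95,6))
E
```

```text
[ 0.6991  0.0558  0.231  -1.4935] [4.6679 3.7411 9.4768] 0.023152093616748654 [-0.6163  0.5155  0.6556  1.5428 -0.3293  1.1907 -1.3956] 20.2
```

View pics/g4.png

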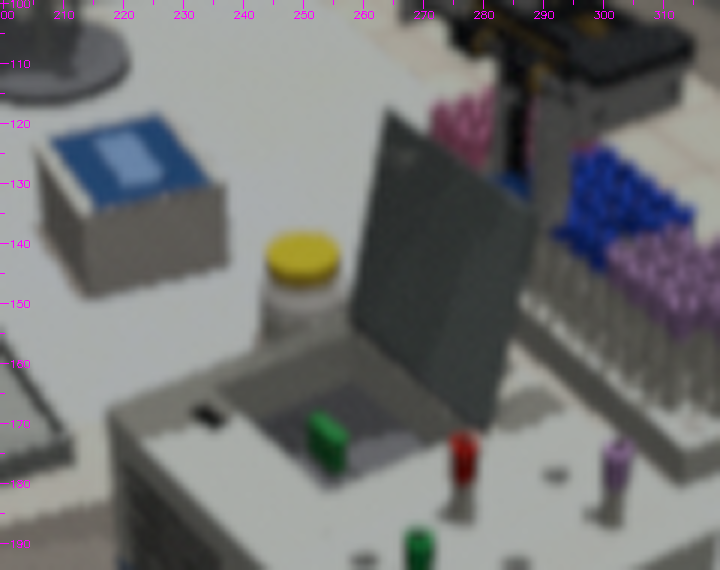

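The cover stands open past upright, with the green tab visible at (254.5,170) in the recess. Releasing the pull, then rising.

Request:
carry_out(moves=[0,0,0,0,0,0,0,0,0,0,0,0,0,0,-1,0,0,0,-2,0,0,0,-3,0,0,0,-3,0,0,0,-3,0], grip=0.5)

```text
clock: 21.05
tcp_pos: [0.6956, 0.0553, 0.3514]
tool_rot: [[0.997, 0.076, 0.0], [0.076, -0.997, -0.0], [0.0, 0.0, -1.0]]
wrist_force: [0.1, -0.2, 0.3]
grip_width: 0.0471
grip_force: 0.0
```

```bash
python3 - <<'E'
from plan import *
p,s=cur(); print(p,s["wrist_force"],s["grip_width"],s["clock"])
print(proj("side",[[.5761,.0658,.127]]),proj("top",[[.5761,.0658,.127]]))
rows([(.5761,.0658,.34,-1.493,4)])
a=cv2.imread("pics/side0.png")
for n in("side","top"):
    im=eyes.read_camera(n)[:,:,::-1].copy(); cv2.imwrite(f"pics/{n}_f.png",im)
    h=cv2.cvtColor(im,cv2.COLOR_BGR2HSV); m=cv2.inRange(h,(45,120,40),(85,255,255))
    k,_,st,ce=cv2.connectedComponentsWithStats(m)
    print(n,[(st[i],ce[i]) for i in range(1,k) if st[i,4]>6 and 200<ce[i,0]<300 and 140<ce[i,1]<210])
E
```

```text
[ 0.6956  0.0553  0.3514 -1.4943] [ 0.1372 -0.2349  0.3237] 0.04710950279089472 21.05
[[253.9661 170.704 ]] [[230.514  180.7172]]
4 [-2.96,-0.49,0.29,0.0,-2.96,-0.49,0.28,-0.001,-2.95,-0.49,0.29,0.0,-2.96,-0.49,0.28,0.0]
side [(array([252, 169,   5,   9,  37], dtype=int32), array([254.0811, 172.8649])), (array([268, 189,   4,   7,  23], dtype=int32), array([269.3043, 191.7391]))]
top []
```

Request:
carry_out(moves=[-2.96,-0.49,0,0,-2.96,-0.49,0,0,-2.95,-0.49,0,0,-2.96,-0.49,0,0,0,0,2,0,0,0,4,0,0,0,4,0,0,0,4,0,0,0,4,0,0,0,2,0,0,0,0,0])

```text
clock: 22.25
tcp_pos: [0.5746, 0.0656, 0.147]
tool_rot: [[0.997, 0.077, -0.004], [0.077, -0.997, -0.002], [-0.004, 0.001, -1.0]]
wrist_force: [-0.2, 0.4, 0.3]
grip_width: 0.0471
grip_force: 0.0
```

```bash
python3 - <<'E'
from plan import *
p,s=cur(); print(p,s["wrist_force"],s["grip_width"],s["clock"])
rows([(.5761,.0658,.1035,-1.493,5)])
E
```

```text
[ 0.5746  0.0656  0.147  -1.4942] [-0.2267  0.3674  0.2555] 0.04712114651730772 22.25
5 [0.03,0.0,0.87,0.0,0.03,0.0,0.87,0.0,0.03,0.0,0.87,-0.001,0.03,0.0,0.87,0.0,0.03,0.0,0.87,0.0]
```

Request:
carry_out(moves=[0,0,1,0,0,0,1.2,0,0,0,1.2,0,0,0,1,0,0,0,0,0,0,0,0,0])

```text
clock: 22.85
tcp_pos: [0.5763, 0.0659, 0.1054]
tool_rot: [[0.997, 0.076, -0.0], [0.076, -0.997, -0.0], [-0.0, 0.0, -1.0]]
wrist_force: [0.4, -0.5, 0.7]
grip_width: 0.0471
grip_force: 0.0
```

Request:
carry_out(moves=[0,0,0.2,0,0,0,0,0,0,0,0,0,0,0,0,0,0,0,0,0,0,0,0,0,0,0,0,0], grip=0)

```text
clock: 23.55
tcp_pos: [0.5764, 0.0662, 0.1035]
tool_rot: [[0.997, 0.077, 0.0], [0.077, -0.997, 0.0], [0.0, -0.0, -1.0]]
wrist_force: [0.0, 0.5, 2.7]
grip_width: 0.0295
grip_force: 30.0
```

Request:
carry_out(moves=[0,0,-0.5,0,0,0,-1,0,0,0,-1.5,0,0,0,-1.5,0,0,0,-1.5,0,0,0,-2,0,0,0,-2,0,0,0,-2,0,0,0,-2,0,0,0,-2,0,0,0,-2,0,0,0,0,0])

```text
clock: 24.75
tcp_pos: [0.5774, 0.0659, 0.2868]
tool_rot: [[0.997, 0.076, 0.004], [0.076, -0.997, 0.002], [0.004, -0.001, -1.0]]
wrist_force: [0.5, 0.1, -1.4]
grip_width: 0.0295
grip_force: 30.0
```

```bash
python3 - <<'E'
from plan import *
p,s=cur(); print(p,s["wrist_force"],s["moment"],s["joints"],s["grip_width"],s["clock"])
rows([(.394,.330,.25,-.87,14)],True)
E
```

```text
[ 0.5774  0.0659  0.2868 -1.4944] [ 0.5079  0.088  -1.4286] [0.0043 0.1214 0.0343] [-0.8097  0.2406  0.7109  1.7561 -0.1687  1.2023 -1.547 ] 0.029538136056424167 24.75
12 [-0.62,-2.38,0.26,-0.045,-0.61,-2.36,0.27,-0.044,-0.6,-2.35,0.26,-0.045,-0.6,-2.32,0.26,-0.044,-0.59,-2.31,0.26,-0.045,-0.58,-2.29,0.27,-0.045,-0.57,-2.27,0.26,-0.044,-0.56,-2.25,0.26,-0.045,-0.56,-2.24,0.26,-0.044,-0.55,-2.21,0.27,-0.045,-0.55,-2.2,0.26,-0.045,-0.53,-2.18,0.26,-0.044]
2 [-0.53,-2.16,0.26,-0.045,-0.52,-2.14,0.27,-0.044]
```

Request:
carry_out(moves=[-0.62,-2.38,0,-0.045,-0.61,-2.36,0,-0.044,-0.6,-2.35,0,-0.045,-0.6,-2.32,0,-0.044,-0.59,-2.31,0,-0.045,-0.58,-2.29,0,-0.045,-0.57,-2.27,0,-0.044,-0.56,-2.25,0,-0.045,-0.56,-2.24,0,-0.044,-0.55,-2.21,0,-0.045,-0.55,-2.2,0,-0.045,-0.53,-2.18,0,-0.044])

```text
clock: 25.95
tcp_pos: [0.4254, 0.303, 0.2834]
tool_rot: [[0.816, 0.577, -0.0], [0.577, -0.816, -0.0], [-0.0, 0.0, -1.0]]
wrist_force: [-0.1, -0.2, -0.6]
grip_width: 0.0294
grip_force: 30.0
```

Request:
carry_out(moves=[-0.53,-2.16,0.5,-0.045,-0.52,-2.14,1,-0.044,0,0,2,0,0,0,2,0,0,0,2,0,0,0,1.5,0,0,0,0.8,0,0,0,0,0,0,0,0,0,0,0,0,0])

```text
clock: 26.95
tcp_pos: [0.393, 0.3305, 0.1861]
tool_rot: [[0.764, 0.645, 0.001], [0.645, -0.764, 0.001], [0.001, -0.0, -1.0]]
wrist_force: [0.3, 0.5, -0.8]
grip_width: 0.0298
grip_force: 30.0
```

```bash
python3 - <<'E'
from plan import *
p,s=cur(); print(p,s["wrist_force"],s["qd"].round(3),s["grip_width"],s["clock"])
a=eyes.read_camera("side")[:,:,::-1]; b=eyes.read_camera("top")[:,:,::-1]
o=np.vstack([cv2.resize(a[100:320,100:340],None,fx=2.5,fy=2.5)]); cv2.imwrite("pics/g5.png",np.hstack([o[:,:600],cv2.resize(b[140:270,130:210],(200,o.shape[0]))]))
E
```

```text
[ 0.393   0.3305  0.1861 -0.8698] [ 0.2957  0.5453 -0.7953] [ 0.002  0.     0.001  0.    -0.001 -0.001  0.002] 0.029830848624014524 26.95
```

View pics/g5.png

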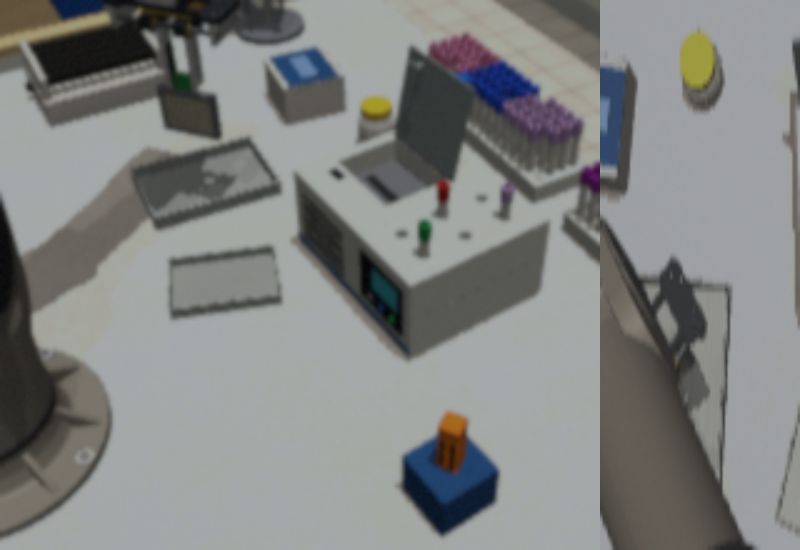

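The cassette hangs upright from the gripper (around (190,110)) above the larger tray. The cover is open, the driver is in its holder and the tubes are undisturbed, so I'm handing in.

```bash
python3 -c "
from rig import bot
print(bot.finish_job())"
```

```text
the job is handed in; nothing more can be done
None
```

The job is handed in at about 27 s: the screw is released, the driver is back in its holder, the cover stands open past upright, and the cassette is held upright and clear above the larger tray; no verdict was returned.

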